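# Free the guard catch and hold a tile under the lever press

### The arm

A 6-joint arm with a two-finger parallel gripper is mounted at the origin on the work surface. World frame = base frame: x ahead of the robot, y to its left, z up, the work surface at z = 0. Lengths are in mm, angles in degrees, forces in N, time in s.
With the tool pointing down it reaches from about 350 to 725 mm from the base axis. Payload 4.3 kg.
Tool frame: the origin (TCP) lies midway between the tips of the shut fingers; the grasp point (between the pads) lies 19 mm behind it (robot.grip_point_offset is the distance from the TCP to the grasp point, in mm); z points along the fingers, y is the direction in which the jaws open and shut (so a half turn about z gives the same grasp; the last joint's range is limited). The gripper opens to 85 mm and grips with 20 to 120 N. Pads are 22 mm wide; open, the fingers measure 114 mm over their backs; the gripper's body (76 mm by 85 mm) begins 54 mm behind the grasp point. The pads swing forward as they close: fully open they stand 13 mm farther back than shut.
Start: joints at [68.337, 21.618, 4.641, 73.018, 0, 83.68], TCP at [152.157, 554.541, 231.329] pointing down, gripper open.
Joint ranges: [-156.06, 156.06], [-48.1, 94.91], [-58.44, 69.94], [-101.28, 121.22], [-78.64, 73.56], [-180, 180]. Speed limits (degrees/s): [147.25, 147.25, 180, 180, 180, 180].

### API

Orientations are given as a 3x3 rotation matrix whose columns are the frame's x, y, z axes.
In Python, from bench import robot gives the robot as it stands. The module is installed in compiled form; this text tells all that it offers.
- The arm moves only by the tool send_rows, never from a script. Its argument "motion" is a list that holds one entry, the list of rows, each a list of 6 numbers: the shift along the tool's x, y, z in m, then the turn, a rotation vector about the tool's x, y, z in rad. A call has exactly 10 rows; each row shifts and turns the commanded pose from where the row before left it, along the tool's axes as they then stand; what a row does not reach is not made up. A row lasts 1/10 s, in which the tool goes at most 50 mm and 8.59 degrees, less where a joint would pass 70% of its speed; a pose out of reach is approached as far as the arm can. A call with a gripper value outside its range is refused whole. "hand" is the finger opening in m, from 0 to 0.0854, set as the call begins (left out, the last holds). The fingers move at their own pace and stop on an object; "grip_force" is the grip in N (left out, the last holds). Time passes only in rows, so rows that do not move let the fingers close, or fill a call up. It gives the time, the measured TCP pose, the force and the opening at its end, in the units of the state.
- robot.read_state(): the state, without advancing time (a new reading comes with each control period).
- robot.get_image(name): name is "scene" or "top" or "wrist"; returns the picture (480x640x3 uint8, red, green, blue); there is no depth.
- robot.get_calibration(name): a dict with "vertical_fov" (degrees; the focal length in pixels is half the picture's height over the tangent of half this angle, whatever the lens; pixels are square), "cx", "cy" (the principal point, pixels), "rvec" (rotation vector, rad) and "tvec" (3), from world to camera coordinates, as OpenCV has them; the wrist camera has in their place "tool_from_camera" (4x4, takes a point from camera to tool coordinates, whose origin is the TCP and whose axes are the flange's). Camera axes: x right, y down, z forward; pixel columns grow to the right and rows downward; lengths in mm; the calibration is good to about 2 mm. A picture is of the moment at which its call begins: read the wrist's pose just before it. get_calibration takes no time and is no camera call.
- robot.job_done(): hands the job in, once; it reports no verdict.
The state is a dict: "time_s": time; "q": joint angles; "joint_velocities": joint speeds; "joint_efforts": joint torques, N m; "ee_pos": TCP position; "ee_rot": TCP orientation; "force": force on the tool from outside, world axes, zero at the start; "moment": the same for the moment, N m; "grip_width": opening from 0.0 (shut) to 1.0 (fully open).
Only numpy, scipy, OpenCV 4.12 (cv2) and the standard library are available. Lean on these libraries where they do the work, as an engineer would, in place of code of your own. Each camera call takes 0.05 s, during which the arm holds its last target. There are 200 camera calls.

### The job

Two lever presses stand on the glue-up counter of the pottery shop: one has a wooden trivet with a freshly glued tile lying under its foot, the other a trivet that has no tile yet. On the press with the tiled trivet, first swing the safety catch right out from under the lever, then pull the lever all the way down so that the foot clamps the tile firmly in its trivet, and finish while still holding it down there (do not let go: the lever springs back up). Leave the other press, the two trivets and the pottery and tools around where they are.

Things in the scene. Friction and masses are not known exactly. Their poses are not given: they have to be found in the camera images.
- left_press: left one (y > 0) of two equal grey bench lever presses bolted down: base 260 x 160 x 20 mm, column at the rear, 165 mm high overarm. Origin: centre of the base's underside; x from its front (lever handle, robot side) to its rear column, y to its left, z up. In this frame, mm: bed centre (-45, 0, 32), lever hinge (55, 0, 200), catch hinge (-76, 0, 168).
- left_lever (a joint): hand lever of the left press, rad, about the press's y axis. 0 = raised 0.42 rad above level by its return spring; grows as the handle is pulled down; foot meets a tile at about 0.36; 0.42 = level, at its stop. About 3 N at the handle starts it, 10 N holds it down on a tile. With the catch in place it stops at about 0.04. Steel bar 14 x 18 mm; it springs back when let go.
- left_handle (a point): middle of the black round hand grip at the end of the left lever, on its axis, 250 mm from the lever hinge. Grip 26 mm diameter, 100 mm long, along the lever, with a 29 mm ball end. Moves with the lever in the press's x-z plane, from 302 mm (raised) down to 200 mm above the counter
- left_catch (a joint): safety catch of the left press, rad, about the press's x axis. 0 = dark steel strut (16 mm wide, 75 mm high) upright under the lever bar, propping it; grows as its ball is swung to the press's left (+y) and down; 1.35 = swung right out, at its stop. Stiff hinge (about 1 N at the ball): stays where it is left
- left_knob (a point): centre of the black ball, 23 mm diameter, on a bent 8 mm rod of the left catch. With the catch at 0 it is 45 mm to the press's left (+y) of the catch hinge and 115 mm above it, 283 mm above the counter, beside the lever; turns with the catch; at 1.35 it is 122 mm to the left and 19 mm below the hinge
- left_bed (a point): centre of the top of the round steel bed, 136 mm diameter, of the left press, 32 mm above the counter, under the ram
- left_foot: round rubber-faced pressing foot, 68 mm diameter, spring-mounted under the ram of the left press; comes straight down with the lever. Origin on the ram's axis, 92 mm below the foot's face
- right_press: right one (y < 0) of two equal grey bench lever presses bolted down: base 260 x 160 x 20 mm, column at the rear, 165 mm high overarm. Origin: centre of the base's underside; x from its front (lever handle, robot side) to its rear column, y to its left, z up. In this frame, mm: bed centre (-45, 0, 32), lever hinge (55, 0, 200), catch hinge (-76, 0, 168).
- right_lever (a joint): hand lever of the right press, rad, about the press's y axis. 0 = raised 0.42 rad above level by its return spring; grows as the handle is pulled down; foot meets a tile at about 0.36; 0.42 = level, at its stop. About 3 N at the handle starts it, 10 N holds it down on a tile. With the catch in place it stops at about 0.04. Steel bar 14 x 18 mm; it springs back when let go.
- right_handle (a point): middle of the black round hand grip at the end of the right lever, on its axis, 250 mm from the lever hinge. Grip 26 mm diameter, 100 mm long, along the lever, with a 29 mm ball end. Moves with the lever in the press's x-z plane, from 302 mm (raised) down to 200 mm above the counter
- right_catch (a joint): safety catch of the right press, rad, about the press's x axis. 0 = dark steel strut (16 mm wide, 75 mm high) upright under the lever bar, propping it; grows as its ball is swung to the press's left (+y) and down; 1.35 = swung right out, at its stop. Stiff hinge (about 1 N at the ball): stays where it is left
- right_knob (a point): centre of the black ball, 23 mm diameter, on a bent 8 mm rod of the right catch. With the catch at 0 it is 45 mm to the press's left (+y) of the catch hinge and 115 mm above it, 283 mm above the counter, beside the lever; turns with the catch; at 1.35 it is 122 mm to the left and 19 mm below the hinge
- right_bed (a point): centre of the top of the round steel bed, 136 mm diameter, of the right press, 32 mm above the counter, under the ram
- right_foot: round rubber-faced pressing foot, 68 mm diameter, spring-mounted under the ram of the right press; comes straight down with the lever. Origin on the ram's axis, 92 mm below the foot's face
- tiled_trivet: round wooden trivet, 124 mm diameter, 20 mm thick, with a round painted ceramic tile, 96 mm diameter, laid in it and standing about 2 mm proud; loose, lying on the bed of one of the presses. Origin: centre of its underside
- bare_trivet: the same round wooden trivet without a tile, showing its empty recess 98 mm across, 12 mm deep; loose, on the bed of the other press. Origin: centre of its underside
- bowl: bystander: blue glazed bowl, 110 mm across the rim, 55 mm high, between the presses; origin at the centre of its underside
- mug: bystander: white mug, 76 mm across, 85 mm high, left of the presses; origin at the centre of its underside
- saucer: bystander: terracotta saucer, 140 mm across, 18 mm high, in front of the left press; origin at the centre of its underside
- glue: bystander: white glue bottle with a cap, 52 mm across, 110 mm high, right of the presses; origin at the centre of its underside
- glue_brush: bystander: small brush lying in front of the presses
- cork_pads: bystander: open cardboard box, 100 x 80 x 35 mm, in front of the right press; origin at the centre of its underside
- spare_tile: bystander: square white tile, 105 x 105 x 10 mm, lying left of the left press; origin at the centre of its underside
- tape: bystander: roll of paper tape lying flat, 90 mm across, 24 mm high, right of the right press; origin at the centre of its underside

How it is judged:
By the outcome, as a careful person would: the job done as asked, in the order asked, and still so for the second after the job is handed in, while the arm keeps its last pose, push and grip.
It also fails if it takes over 54 s, if anything falls off the work surface, if the arm or the gripper's body presses on something with over 40 N, if the wrist force passes 120 N, or if a joint passes its speed limit or range.

## Working session

There is one attempt and no reset: what is moved stays moved. The work goes in short steps, Python scripts to look and compute and a tool call to move; the robot and the scene stay as the last step left them, time stands still between calls to the robot, and variables do not carry over. Pictures are saved under pics/ and viewed, about 8 in all and at most 12, crops included, and the job is handed in when it is done.

Besides the shell and the picture viewer there is one more tool, called after "Request:" as name(argument=value, ...) on one line, values as JSON. send_rows: Moves the arm, as the interface text tells. Its arguments: {"type":"object","properties":{"motion":{"type":"array","items":{"type":"array","items":{"type":"array","items":{"type":"number"}}}},"hand":{"type":"number"},"grip_force":{"type":"number"}},"required":["motion"]}

```bash
mkdir -p pics
python3 - <<'E'
from bench import robot
import cv2,numpy as np
s=robot.read_state();print(s)
for n in("scene","top"):
    cv2.imwrite(f"pics/{n}0.png",robot.get_image(n)[:,:,::-1]);print(n,robot.get_calibration(n))
print(robot.get_calibration("wrist"))
E
```

```text
{'time_s': 0.0, 'q': array([6.83379153e+01, 2.16609156e+01, 4.56389990e+00, 7.30187703e+01,
       1.73536499e-03, 8.36797324e+01]), 'joint_velocities': array([ 0.02328695, -0.0016564 ,  0.15464331, -0.04374691,  0.02154364,
        0.05006503]), 'joint_efforts': array([-1.37110869e-04, -4.63603485e+01,  2.69877720e+01,  2.07299012e-02,
        1.02315207e-04,  1.11795458e-05]), 'ee_pos': array([151.88096968, 553.90536128, 230.37719536]), 'ee_rot': array([[-9.64364469e-01,  2.64576211e-01, -7.74107482e-04],
       [ 2.64577223e-01,  9.64362695e-01, -1.86694791e-03],
       [ 2.52570372e-04, -2.00522944e-03, -9.99997958e-01]]), 'force': array([0.34888725, 0.3620755 , 0.57294404]), 'moment': array([ 0.01808961, -0.08583611,  0.02806951]), 'grip_width': 0.9975881346987907}
scene {'vertical_fov': 53.58870796389227, 'cx': 323.56457205035724, 'cy': 237.73834998796977, 'rvec': array([ 1.38970142,  2.14562113, -0.91583444]), 'tvec': array([ 224.14088044, -190.69055292, 1717.59067052])}
top {'vertical_fov': 50.625133106727986, 'cx': 327.24482368870355, 'cy': 242.7230032408173, 'rvec': array([ 2.13845874, -2.08780275,  0.21574344]), 'tvec': array([ -23.14339809,  549.62737227, 1186.23752129])}
{'vertical_fov': 66.77972437563606, 'cx': 316.81664709847666, 'cy': 242.22373432356235, 'tool_from_camera': array([[ 1.11065999e-04, -9.52282133e-01, -3.05219146e-01,
         7.88116818e+01],
       [ 9.99999901e-01,  2.37162995e-04, -3.76057979e-04,
         1.93467012e-01],
       [ 4.30499981e-04, -3.05219074e-01,  9.52282065e-01,
        -1.43122809e+02],
       [ 0.00000000e+00,  0.00000000e+00,  0.00000000e+00,
         1.00000000e+00]])}
```

View pics/scene0.png

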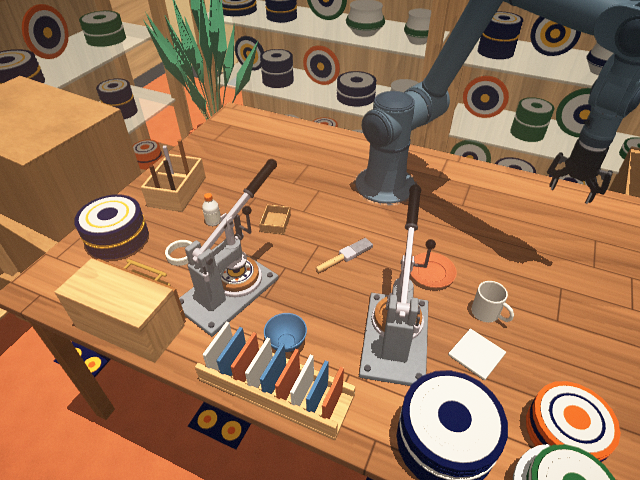

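View pics/top0.png

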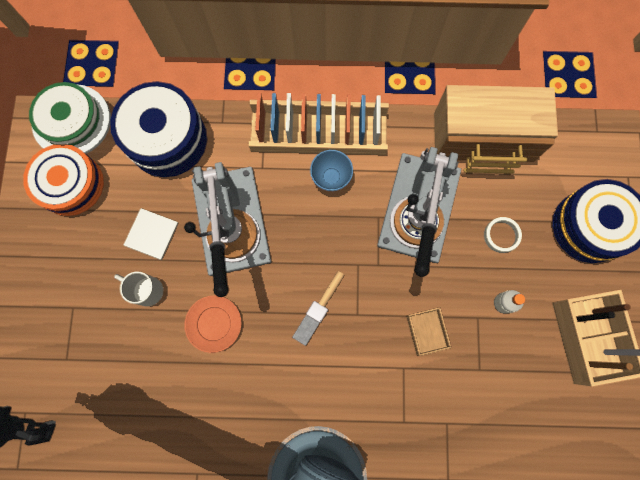

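Run:
```python
import cv2,numpy as np
a=cv2.imread("pics/scene0.png");b=cv2.imread("pics/top0.png")
r=lambda i,x,y:cv2.resize(i[y:y+75,x:x+100],(400,300),interpolation=cv2.INTER_CUBIC)
cv2.imwrite("pics/c1.png",np.vstack([np.hstack([r(a,190,225),r(a,355,270)]),np.hstack([r(b,180,205),r(b,375,185)])]))
r=lambda i,x,y:cv2.resize(i[y:y+150,x:x+100],(400,600),interpolation=cv2.INTER_CUBIC)
cv2.imwrite("pics/c2.png",np.hstack([r(b,180,150),r(b,370,140)]))
```

```text
(no output)
```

View pics/c1.png

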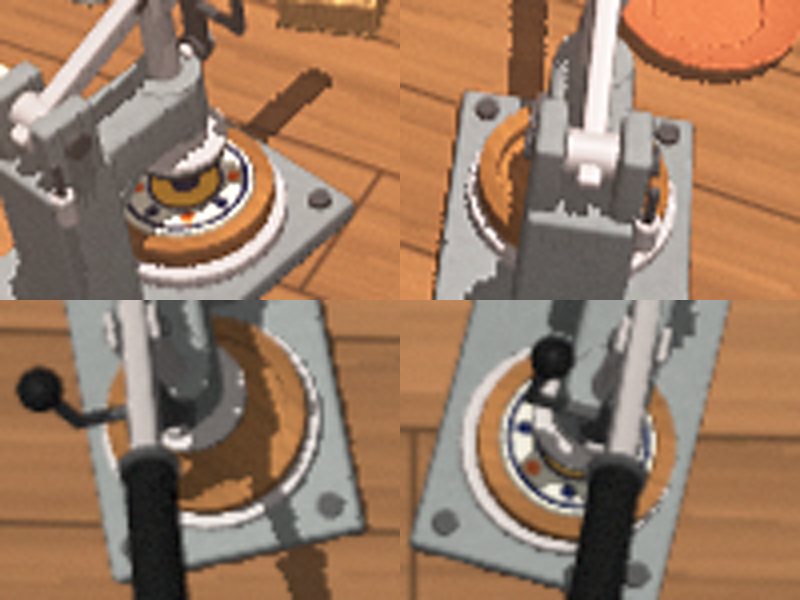

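View pics/c2.png

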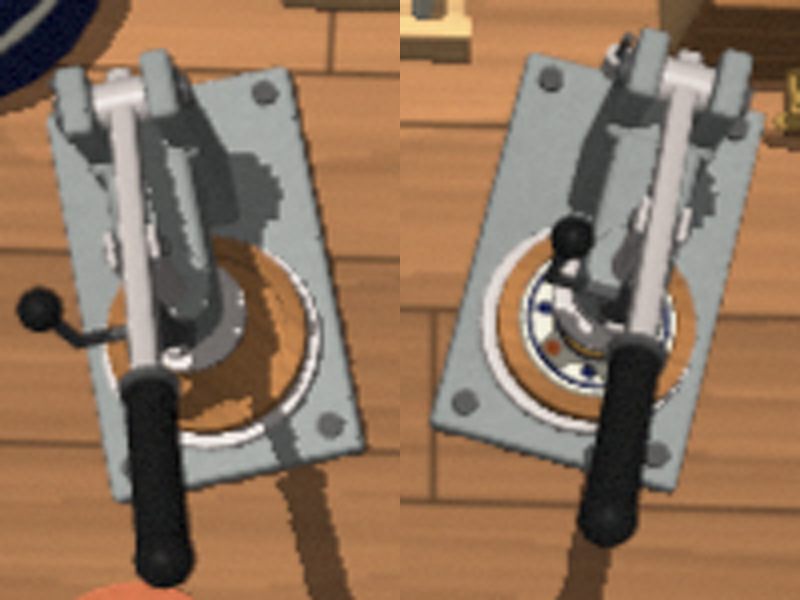

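```bash
cat > h.py <<'E'
import numpy as np,cv2
from scipy.optimize import least_squares
from bench import robot
def cam(n):
    c=robot.get_calibration(n);f=240/np.tan(np.radians(c["vertical_fov"]/2))
    return np.array([[f,0,c["cx"]],[0,f,c["cy"]],[0,0,1]]),c["rvec"],c["tvec"]
def proj(n,P):
    K,r,t=cam(n);return cv2.projectPoints(np.float64(P).reshape(-1,3),r,t,K,None)[0][:,0]
def Rz(a):
    c,s=np.cos(a),np.sin(a);return np.array([[c,-s,0],[s,c,0],[0,0,1]])
def loc(p,P):return np.atleast_2d(P)@Rz(p[2]).T+[p[0],p[1],0]
E
python3 - <<'E'
from h import *
C=[[-130,80,20],[-130,-80,20],[130,80,20],[130,-80,20]]
px=np.array([[378,246.75],[439.25,262.5],[402.5,153.75],[461.25,168.75]])
s=least_squares(lambda p:(proj("top",loc(p,C))-px).ravel(),[600,-200,0]);p=s.x
print(p,np.degrees(p[2]),s.fun.round(1))
L=lambda r,q:[55-r*np.cos(.42-q),0,200+r*np.sin(.42-q)]
pts={"knob":[-76,45,283],"handle":L(250,0),"end":L(305,0),"hinge":[55,0,200],"bed":[-45,0,32]}
for k,v in pts.items():
    w=loc(p,v);print(k,w.round(0),proj("top",w).round(1),proj("scene",w).round(1))
E
```

```text
[ 6.56823247e+02 -2.45985111e+02 -2.44612497e-01] -14.0152636806962 [-0.4  0.1  0.4  1.  -0.5 -0.8  0.5 -0.4]
knob [[ 594. -184.  283.]] [[413.7 200.8]] [[248.2 209.5]]
handle [[ 489. -204.  302.]] [[426.2 250.3]] [[261.4 178.2]]
end [[ 440. -192.  324.]] [[422.4 273.3]] [[273.7 162.4]]
hinge [[ 710. -259.  200.]] [[440.6 162.1]] [[202.  254.4]]
bed [[ 613. -235.   32.]] [[417.1 222.3]] [[239.2 275.4]]
```

Request:
send_rows(motion=[[[0, 0, -0.045, 0, 0, 0], [0, 0, -0.045, 0, 0, 0], [0, 0, -0.045, 0, 0, 0], [0, 0, -0.045, 0, 0, 0], [-0.04, 0, 0, 0, 0, 0.0645], [-0.04, 0, 0, 0, 0, 0.0645], [-0.04, 0, 0, 0, 0, 0.0645], [-0.04, 0, 0, 0, 0, 0.0645], [-0.04, 0, 0, 0, 0, 0.0645], [-0.04, 0, 0, 0, 0, 0.0645]]], hand=0.06, grip_force=30)

```text
time_s: 1.1
ee_pos: [370.4, 454.4, 410.6]
ee_rot: [[-0.792, 0.611, -0.001], [0.611, 0.792, -0.001], [0.0, -0.001, -1.0]]
force: [0.4, 0.4, -0.3]
grip_width: 0.701
```

Request:
send_rows(motion=[[[-0.04, 0, 0, 0, 0, 0.0645], [-0.04, 0, 0, 0, 0, 0.0645], [-0.04, 0, 0, 0, 0, 0.0645], [-0.04, 0, 0, 0, 0, 0.0645], [-0.04, 0, 0, 0, 0, 0.0645], [-0.04, 0, 0, 0, 0, 0.0645], [-0.04, 0, 0, 0, 0, 0.0645], [-0.04, 0, 0, 0, 0, 0.0645], [-0.04, 0, 0, 0, 0, 0.0645], [-0.04, 0, 0, 0, 0, 0.0645]]])

```text
time_s: 2.1
ee_pos: [599.9, 135.1, 410.4]
ee_rot: [[-0.265, 0.964, -0.001], [0.964, 0.265, -0.0], [0.0, -0.001, -1.0]]
force: [0.8, 0.3, 0.5]
grip_width: 0.701
```

Request:
send_rows(motion=[[[-0.04, 0, 0, 0, 0, 0.0645], [-0.04, 0, 0, 0, 0, 0.0645], [-0.04, 0, 0, 0, 0, 0.0645], [-0.04, 0, 0, 0, 0, 0.0645], [-0.04, 0, 0, 0, 0, 0.0645], [-0.04, 0, 0, 0, 0, 0.0645], [-0.04, 0, 0, 0, 0, 0.0645], [-0.04, 0, 0, 0, 0, 0.0645], [0, 0, 0, 0, 0, 0], [0, 0, 0, 0, 0, 0]]])

```text
time_s: 3.1
ee_pos: [613.5, -180.4, 410.5]
ee_rot: [[0.244, 0.97, -0.001], [0.97, -0.244, 0.001], [0.001, -0.001, -1.0]]
force: [0.2, 0.3, 1.1]
grip_width: 0.705
```

```bash
cat >> h.py <<'E'
def wproj(s,P):
    c=robot.get_calibration("wrist");f=240/np.tan(np.radians(c["vertical_fov"]/2));T=c["tool_from_camera"]
    t=(np.atleast_2d(P)-s["ee_pos"])@s["ee_rot"];k=(t-T[:3,3])@T[:3,:3]
    return k[:,:2]/k[:,2:]*f+[c["cx"],c["cy"]]
E
python3 - <<'E'
from h import *
s=robot.read_state();im=robot.get_image("wrist")[:,:,::-1]
cv2.imwrite("pics/w1.png",im)
p=[656.8,-246,-.2446]
for v in([-76,45,283],[-173.3,0,302]):
    print(wproj(s,loc(p,v)))
E
```

```text
[[294.70667638 241.9018482 ]]
[[167.96366384 305.3010107 ]]
```

View pics/w1.png

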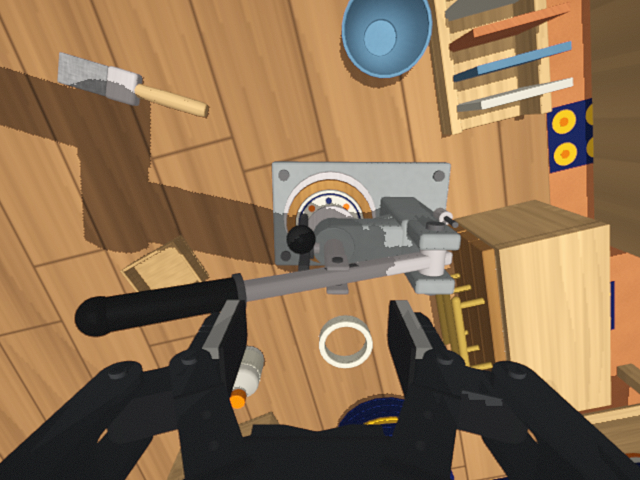

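Request:
send_rows(motion=[[[-0.0065, -0.015, 0, 0, 0, 0], [0, 0, 0.03, 0, 0, 0], [0, 0, 0.03, 0, 0, 0], [0, 0, 0.025, 0, 0, 0], [0, 0, 0.02, 0, 0, 0], [0, 0, 0.015, 0, 0, 0], [0, 0, 0.015, 0, 0, 0], [0, 0, 0.013, 0, 0, 0], [0, 0, 0, 0, 0, 0], [0, 0, 0, 0, 0, 0]]])

```text
time_s: 4.15
ee_pos: [597.6, -180.8, 263.5]
ee_rot: [[0.241, 0.971, -0.0], [0.971, -0.241, 0.0], [0.0, -0.0, -1.0]]
force: [0.1, -0.1, -0.7]
grip_width: 0.708
```

Run:
```python
from h import *
s=robot.read_state();im=robot.get_image("wrist")[:,:,::-1]
cv2.imwrite("pics/w2.png",im);print(s["ee_pos"],s["force"])
print(wproj(s,[[599,-183,283],[594,-184,283]]))
```

```text
[ 597.5687781  -180.8374757   263.54941426] [ 0.12564022 -0.10853875 -0.6899619 ]
[[323.10629532 340.87380815]
 [311.32878563 345.67902015]]
```

View pics/w2.png

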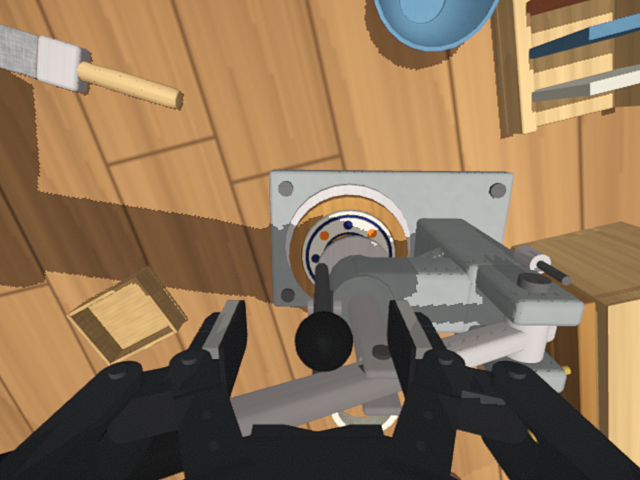

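Request:
send_rows(motion=[[[-0.002, 0.002, 0, 0, 0, 0], [0, 0, 0, 0, 0, 0], [0, 0, 0, 0, 0, 0], [0, 0, 0, 0, 0, 0], [0, 0, 0, 0, 0, 0], [0, 0, 0, 0, 0, 0], [0, 0, 0, 0, 0, 0], [0, 0, 0, 0, 0, 0], [0, 0, 0, 0, 0, 0], [0, 0, 0, 0, 0, 0]]], hand=0, grip_force=30)

```text
time_s: 5.2
ee_pos: [599.3, -184.5, 263.9]
ee_rot: [[0.242, 0.97, 0.001], [0.97, -0.242, 0.0], [0.0, 0.001, -1.0]]
force: [-0.2, 1.0, 5.3]
grip_width: 0.242
```

Run:
```python
import numpy as np
t=np.array([0,.15,.35,.6,.85,1.1,1.25,1.35,1.38])
t=np.linspace(0,1.36,18)
y=45*np.cos(t)+115*np.sin(t);z=115*np.cos(t)-45*np.sin(t)
for a,b,c in zip(t[1:],np.diff(y),-np.diff(z)):print(round(a,2),round(b,1),round(c,1))
```

```text
0.08 9.0 4.0
0.16 8.7 4.7
0.24 8.3 5.4
0.32 7.8 6.0
0.4 7.3 6.6
0.48 6.8 7.2
0.56 6.2 7.7
0.64 5.6 8.2
0.72 4.9 8.6
0.8 4.2 8.9
0.88 3.5 9.3
0.96 2.7 9.5
1.04 1.9 9.7
1.12 1.2 9.8
1.2 0.4 9.9
1.28 -0.4 9.9
1.36 -1.2 9.8
```

Request:
send_rows(motion=[[[0.009, 0, 0.004, 0, 0, 0], [0.0085, 0, 0.005, 0, 0, 0], [0.0085, 0, 0.0055, 0, 0, 0], [0.008, 0, 0.006, 0, 0, 0], [0.0075, 0, 0.0065, 0, 0, 0], [0.007, 0, 0.007, 0, 0, 0], [0.006, 0, 0.0075, 0, 0, 0], [0.0055, 0, 0.008, 0, 0, 0], [0.005, 0, 0.0085, 0, 0, 0], [0, 0, 0, 0, 0, 0]]])

```text
time_s: 6.2
ee_pos: [615.4, -120.9, 203.7]
ee_rot: [[0.242, 0.97, 0.0], [0.97, -0.242, 0.001], [0.001, 0.0, -1.0]]
force: [5.6, -1.3, -0.1]
grip_width: 0.246
```

Run:
```python
from h import *
s=robot.read_state();im=robot.get_image("wrist")[:,:,::-1]
cv2.imwrite("pics/w3.png",im);print(s["ee_pos"],s["force"],s["grip_width"])
```

```text
[ 615.37718372 -120.87914572  203.67884811] [ 5.59273747 -1.25424043 -0.07199782] 0.24583197788958325
```

View pics/w3.png

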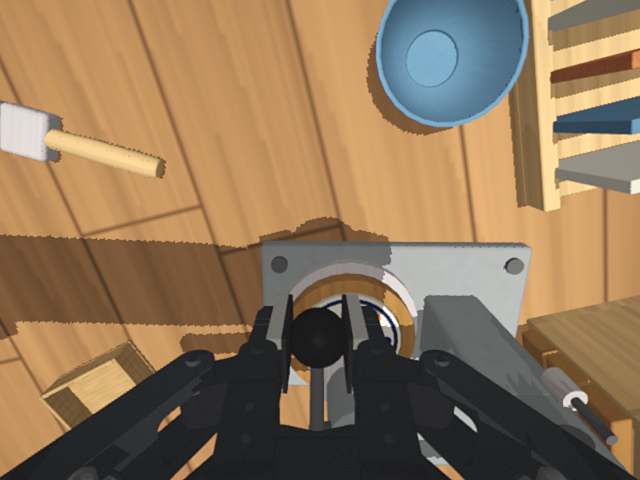

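Ball is gripped (320,338) and the catch follows. Continue to the stop, with a slight overrun.

Request:
send_rows(motion=[[[0.004, 0, 0.009, 0, 0, 0], [0.0035, 0, 0.0095, 0, 0, 0], [0.0025, 0, 0.0095, 0, 0, 0], [0.002, 0, 0.0095, 0, 0, 0], [0.001, 0, 0.01, 0, 0, 0], [0.0005, 0, 0.01, 0, 0, 0], [-0.0005, 0, 0.01, 0, 0, 0], [-0.001, 0, 0.01, 0, 0, 0], [-0.001, 0, 0.003, 0, 0, 0], [0, 0, 0, 0, 0, 0]]])

```text
time_s: 7.25
ee_pos: [618.5, -110.0, 126.1]
ee_rot: [[0.242, 0.97, 0.003], [0.97, -0.242, 0.001], [0.002, 0.003, -1.0]]
force: [2.2, 2.2, 9.3]
grip_width: 0.245
```

Request:
send_rows(motion=[[[0, 0, 0, 0, 0, 0], [0, 0, 0, 0, 0, 0], [0, 0, 0, 0, 0, 0], [0, 0, 0, 0, 0, 0], [0, 0, 0, 0, 0, 0], [0, 0, -0.02, 0, 0, 0], [0, 0, -0.04, 0, 0, 0], [0, 0, -0.045, 0, 0, 0], [0, 0, -0.045, 0, 0, 0], [0, 0, -0.045, 0, 0, 0]]], hand=0.065)

```text
time_s: 8.25
ee_pos: [617.0, -110.9, 321.6]
ee_rot: [[0.243, 0.97, 0.0], [0.97, -0.243, 0.0], [0.0, 0.0, -1.0]]
force: [1.2, 0.2, 1.3]
grip_width: 0.761
```

Request:
send_rows(motion=[[[0, 0, -0.04, 0, 0, 0], [0, 0, -0.04, 0, 0, -0.14], [0, 0, 0, 0, 0, -0.143], [0, 0, 0, 0, 0, -0.143], [0, 0, 0, 0, 0, -0.143], [0, 0, 0, 0, 0, -0.143], [0, 0, 0, 0, 0, -0.143], [0, 0, 0, 0, 0, -0.143], [0, 0, 0, 0, 0, -0.143], [0, 0, 0, 0, 0, -0.143]]])

```text
time_s: 9.25
ee_pos: [617.4, -111.0, 399.6]
ee_rot: [[-0.865, 0.502, -0.0], [0.502, 0.865, 0.0], [0.0, -0.0, -1.0]]
force: [0.5, -0.1, 0.3]
grip_width: 0.764
```

Run:
```python
from h import *
s=robot.read_state();print(s["ee_pos"],s["ee_rot"].round(3),s["q"].round(1))
R=s["ee_rot"];print(R.T@(np.array([493,-203.5,370])-s["ee_pos"]))
a=cv2.resize(robot.get_image("scene")[140:290,160:310,::-1],(600,600));b=cv2.resize(robot.get_image("wrist")[:,:,::-1],(0,0),fx=.3,fy=.3)
o=np.zeros((600,800,3),np.uint8);o[:,:600]=a;o[:144,600:792]=b;cv2.imwrite("pics/s4.png",o)
```

```text
[ 617.3806149  -110.9782903   399.58685544] [[-0.865  0.502 -0.   ]
 [ 0.502  0.865  0.   ]
 [ 0.    -0.    -1.   ]] [-16.   33.5  49.1 105.7   0.   14.2]
[  61.09514797 -142.4657184    29.61567358]
```

View pics/s4.png

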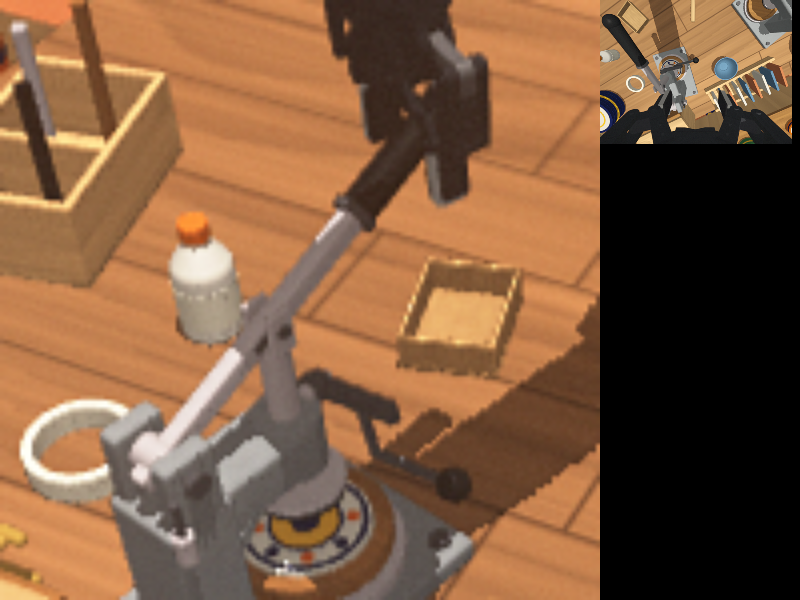

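Request:
send_rows(motion=[[[0, 0, 0, 0, 0, -0.141], [0, 0, 0, 0, 0, -0.14], [0.0195, -0.024, 0.006, 0, 0, 0], [0.0195, -0.024, 0.006, 0, 0, 0], [0.0195, -0.024, 0.006, 0, 0, 0], [0.0195, -0.024, 0.006, 0, 0, 0], [0.0195, -0.024, 0.006, 0, 0, 0], [0, 0, 0, 0, 0, 0], [0, 0, 0, 0, 0, 0], [0, 0, 0, 0, 0, 0]]])

```text
time_s: 10.35
ee_pos: [493.9, -202.7, 370.0]
ee_rot: [[-0.969, 0.249, 0.001], [0.249, 0.969, 0.0], [-0.001, 0.0, -1.0]]
force: [-0.4, 0.4, -0.1]
grip_width: 0.76
```

Run:
```python
from h import *
s=robot.read_state();print(s["ee_pos"],s["ee_rot"].round(3),s["q"].round(1))
p=[661,-245.5,-.2446]
for t in(1.2,1.3,1.35):
    print(t,proj("scene",loc(p,[-76,45*np.cos(t)+115*np.sin(t),168+115*np.cos(t)-45*np.sin(t)])))
L=lambda r,q:[55-r*np.cos(.42-q),0,200+r*np.sin(.42-q)]
for r in(200,250,300):print(wproj(s,loc(p,L(r,0))))
cv2.imwrite("pics/w5.png",robot.get_image("wrist")[:,:,::-1])
```

```text
[ 493.93123059 -202.69992097  369.9894763 ] [[-0.969  0.249  0.001]
 [ 0.249  0.969  0.   ]
 [-0.001  0.    -1.   ]] [-29.1  17.4  19.1  91.6   0.  -14.7]
1.2 [[274.27742974 256.67043638]]
1.3 [[274.45004987 259.84274   ]]
1.35 [[274.40379761 261.32222735]]
[[315.54158112 308.50072084]]
[[314.84663256 258.06122074]]
[[313.90945271 190.04052649]]
```

View pics/w5.png

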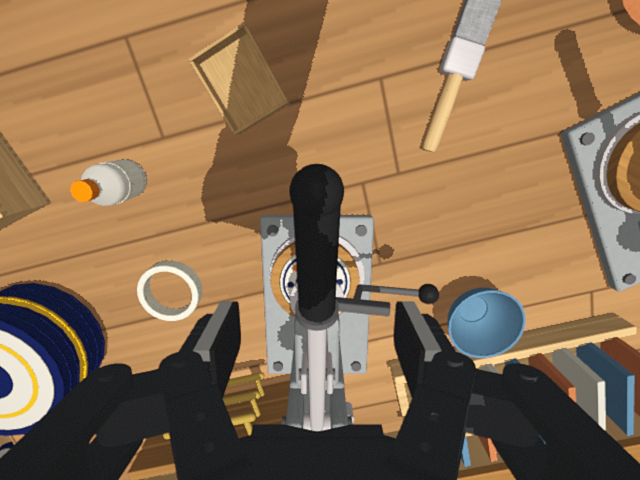

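Request:
send_rows(motion=[[[0, 0, 0.025, 0, 0, 0], [0, 0, 0.025, 0, 0, 0], [0, 0, 0.02, 0, 0, 0], [0, 0, 0.01, 0, 0, 0], [0, 0, 0.007, 0, 0, 0], [0, 0, 0, 0, 0, 0], [0, 0, 0, 0, 0, 0], [0, 0, 0, 0, 0, 0], [0, 0, 0, 0, 0, 0], [0, 0, 0, 0, 0, 0]]])

```text
time_s: 11.4
ee_pos: [493.5, -203.2, 283.3]
ee_rot: [[-0.969, 0.248, 0.001], [0.248, 0.969, -0.0], [-0.001, -0.0, -1.0]]
force: [0.0, -0.1, 0.0]
grip_width: 0.758
```

Request:
send_rows(motion=[[[0, 0, 0, 0, 0, 0], [0, 0, 0, 0, 0, 0], [0, 0, 0, 0, 0, 0], [0, 0, 0, 0, 0, 0], [0, 0, 0, 0, 0, 0], [0, 0, 0, 0, 0, 0], [0, 0, 0, 0, 0, 0], [0, 0, 0, 0, 0, 0], [0, 0, 0, 0, 0, 0], [0, 0, 0, 0, 0, 0]]], hand=0, grip_force=60)

```text
time_s: 12.4
ee_pos: [493.1, -202.7, 282.8]
ee_rot: [[-0.969, 0.248, -0.0], [0.248, 0.969, 0.001], [0.0, 0.001, -1.0]]
force: [-0.3, 3.0, 3.1]
grip_width: 0.288
```

Run:
```python
import numpy as np
t=.42-np.linspace(0,.42,15)
print(np.c_[np.diff(250*np.cos(t)),-np.diff(250*np.sin(t))].round(1).tolist())
```

```text
[[3.0, 6.9], [2.7, 7.0], [2.5, 7.1], [2.3, 7.1], [2.1, 7.2], [1.9, 7.3], [1.7, 7.3], [1.5, 7.4], [1.2, 7.4], [1.0, 7.4], [0.8, 7.5], [0.6, 7.5], [0.3, 7.5], [0.1, 7.5]]
```

Request:
send_rows(motion=[[[0.003, 0, 0.007, 0, 0, 0], [0.0027, 0, 0.007, 0, 0, 0], [0.0025, 0, 0.007, 0, 0, 0], [0.0023, 0, 0.007, 0, 0, 0], [0.002, 0, 0.007, 0, 0, 0], [0.002, 0, 0.0075, 0, 0, 0], [0.0017, 0, 0.0075, 0, 0, 0], [0.0015, 0, 0.0075, 0, 0, 0], [0.0012, 0, 0.0075, 0, 0, 0], [0.001, 0, 0.0075, 0, 0, 0]]])

```text
time_s: 13.4
ee_pos: [474.0, -197.8, 210.5]
ee_rot: [[-0.969, 0.248, 0.001], [0.248, 0.969, 0.0], [-0.001, 0.0, -1.0]]
force: [-2.1, 3.6, 5.7]
grip_width: 0.287
```

Request:
send_rows(motion=[[[0.0008, 0, 0.0075, 0, 0, 0], [0.0005, 0, 0.0075, 0, 0, 0], [0.0003, 0, 0.0075, 0, 0, 0], [0, 0, 0.0045, 0, 0, 0], [0, 0, 0, 0, 0, 0], [0, 0, 0, 0, 0, 0], [0, 0, 0, 0, 0, 0], [0, 0, 0, 0, 0, 0], [0, 0, 0, 0, 0, 0], [0, 0, 0, 0, 0, 0]]])

```text
time_s: 14.4
ee_pos: [472.3, -197.4, 184.4]
ee_rot: [[-0.969, 0.248, 0.001], [0.248, 0.969, -0.0], [-0.001, 0.0, -1.0]]
force: [-3.2, 4.2, 10.2]
grip_width: 0.284
```

Request:
send_rows(motion=[[[0, 0, 0.002, 0, 0, 0], [0, 0, 0.002, 0, 0, 0], [0, 0, 0.001, 0, 0, 0], [0, 0, 0, 0, 0, 0], [0, 0, 0, 0, 0, 0], [0, 0, 0, 0, 0, 0], [0, 0, 0, 0, 0, 0], [0, 0, 0, 0, 0, 0], [0, 0, 0, 0, 0, 0], [0, 0, 0, 0, 0, 0]]])

```text
time_s: 15.4
ee_pos: [472.4, -197.5, 179.7]
ee_rot: [[-0.969, 0.248, 0.001], [0.248, 0.969, -0.0], [-0.001, 0.0, -1.0]]
force: [-3.4, 5.8, 11.3]
grip_width: 0.288
```

Request:
send_rows(motion=[[[0, 0, 0.001, 0, 0, 0], [0, 0, 0.001, 0, 0, 0], [0, 0, 0.001, 0, 0, 0], [0, 0, 0, 0, 0, 0], [0, 0, 0, 0, 0, 0], [0, 0, 0, 0, 0, 0], [0, 0, 0, 0, 0, 0], [0, 0, 0, 0, 0, 0], [0, 0, 0, 0, 0, 0], [0, 0, 0, 0, 0, 0]]])

```text
time_s: 16.4
ee_pos: [472.5, -197.5, 178.5]
ee_rot: [[-0.969, 0.248, 0.002], [0.248, 0.969, -0.001], [-0.003, -0.0, -1.0]]
force: [-7.7, 7.1, 23.7]
grip_width: 0.285
```

Run:
```python
from h import *
s=robot.read_state();print(s["ee_pos"],s["force"])
p=[661,-245.5,-.2446]
L=lambda r,q:[55-r*np.cos(.42-q),0,200+r*np.sin(.42-q)]
for q in(.36,.40,.42):print(proj("scene",loc(p,L(195,q))),proj("scene",loc(p,L(100,q))))
a=cv2.resize(robot.get_image("scene")[170:320,160:310,::-1],(600,600),interpolation=cv2.INTER_CUBIC)
b=cv2.resize(robot.get_image("wrist")[:,:,::-1],(0,0),fx=.3,fy=.3)
o=np.zeros((600,800,3),np.uint8);o[:,:600]=a;o[:144,600:792]=b;cv2.imwrite("pics/s6.png",o)
```

```text
[ 472.49312831 -197.48052703  178.47947213] [-7.74179807  7.06227191 23.65253619]
[[255.30483672 211.8303816 ]] [[230.07637855 232.22189543]]
[[255.67891592 213.94149922]] [[230.33440111 233.30316015]]
[[255.83490523 215.01334469]] [[230.44633314 233.85477851]]
```

View pics/s6.png

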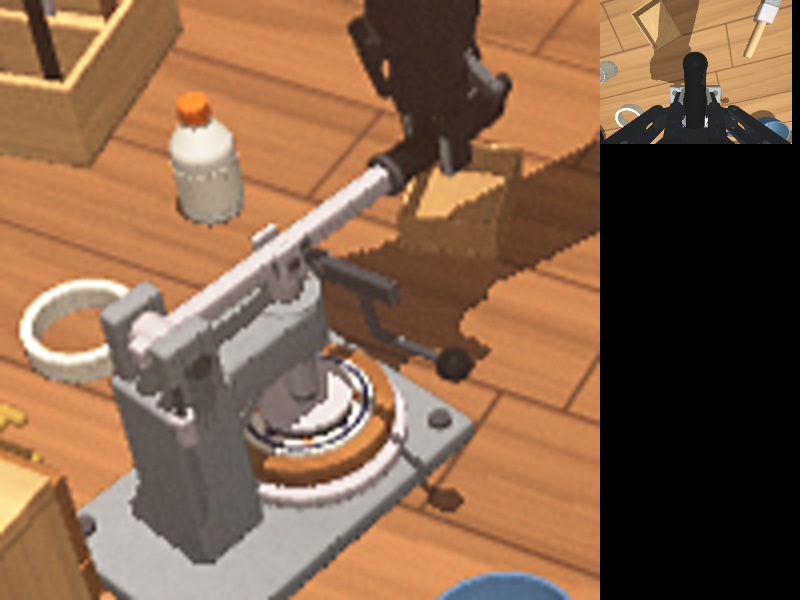

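Run:
```python
from h import *
robot.job_done();s=robot.read_state();print(s["time_s"],s["ee_pos"],s["force"])
```

```text
the job is handed in; nothing more can be done
the job is handed in; nothing more can be done
```

The job is done and handed in: on the right press, the one with the tiled trivet, the catch is swung out and the lever is held down on the tile. The run had used about 16.5 s of the 54 s.

- **Catch:** I gripped its ball and swung it out until the tool met about 9 N. In both later scene pictures the ball lies within a pixel of where it should be at 1.35 rad, its stop.
- **Lever:** I gripped the handle and pulled it down an arc to level. The upward force rose from 11 to 24 N and the last 3 mm command moved it only about 1 mm, so it is at its stop. The last picture shows the foot on the tile. The arm is still holding the handle down.
- **Surroundings:** I saw no sign of touching anything else. In the last pictures the trivet on the right press, the glue, the box and the tape look unmoved. I did not look again at the left press, the mug or the saucer at the end.

The only disagreement was that the close-up pictures put the press about 4 mm farther ahead than the first top-view fit. I corrected for that before gripping.

No state reading came back after the hand-in, so the final second is unchecked from here.

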